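# Load the purifier cartridge and hold the hidden bolt head

## Robot

A 6-joint arm with a two-finger parallel gripper is mounted at the origin on the work surface. World frame = base frame: x ahead of the robot, y to its left, z up, the work surface at z = 0. Lengths are in m, angles in rad, forces in N, time in s.
With the tool pointing down it reaches from about 0.35 to 0.725 m from the base axis. Payload 4.3 kg.
Tool frame: the origin (TCP) lies on the centre line of the jaws, within the pads' length; the fingertips stand 17 mm ahead of it and the grasp point (between the pads) lies 2 mm behind it; z points along the fingers, y is the line along which they close (so a half turn about z gives the same grasp; the last joint's range is limited). The gripper opens to 85 mm and grips with 20 to 120 N. Pads are 22 mm wide; open, the fingers measure 114 mm over their backs; the gripper's body (76 mm by 85 mm) begins 54 mm behind the grasp point. The pads swing forward as they close: fully open they stand 13 mm farther back than shut.
Start: joints at [-1.358, 0.377, 0.081, 1.274, 0, 1.46], TCP at [0.182, -0.545, 0.248] pointing down, gripper open.
Joint ranges: [-2.72, 2.72], [-0.84, 1.66], [-1.02, 1.22], [-1.77, 2.12], [-1.37, 1.28], [-3.14, 3.14]. Speed limits (rad/s): [2.57, 2.57, 3.14, 3.14, 3.14, 3.14].

## Interface

Orientations are given as a 3x3 rotation matrix whose columns are the frame's x, y, z axes.
In Python, from bench import sensors, optics, job_done, search_frame, tip_of gives the robot as it stands. The module is installed in compiled form; this text tells all that it offers.
- The arm moves only by the shell command python3 -m crank 'ROWS' [OPENING] [FORCE]. ROWS is JSON, a list of rows, each a list of 6 numbers: the shift along the tool's x, y, z in m, then the turn, a rotation vector about the tool's x, y, z in rad. In form: [[dx, dy, dz, wx, wy, wz], ...]. A call has 1 to 12 rows; each row is the pose to reach, as a shift and turn from the pose commanded when the call began, along the tool's axes at that moment; what a row does not reach only later rows make up. A row lasts 1/10 s, in which the tool goes at most 50 mm and 8.59 degrees, less where a joint would pass 70% of its speed; a pose out of reach is approached as far as the arm can. A call with a gripper value outside its range is refused whole. OPENING is the opening, from -1 (shut) to 1 (fully open), set as the call begins (- or left out, the last holds). The fingers move at their own pace and stop on an object; FORCE is the grip in N (left out, the last holds). Time passes only in rows, so rows that repeat a pose let the fingers close. It gives the time, the measured TCP pose, the force, the opening and the grip force at its end, in the units of the state.
- sensors.state(): the state, without advancing time (a new reading comes with each control period).
- optics.grab_frame(name): name is "scene" or "side" or "wrist"; returns a dict with "image" (400x640x3 uint8, blue, green, red), "range_z" (400x640 float32, m along the optical axis (not along the pixel's ray), 0 where there is no reading), "fx", "fy", "cx", "cy" (pixels), "cam_to_world" (4x4, takes a point from camera to world coordinates); the wrist camera has in their place "hand_eye" (4x4, takes a point from camera to tool coordinates, whose origin is the TCP and whose axes are the flange's). Camera axes: x right, y up, looking along -z (the intrinsics and any distortion apply to the point x, -y, -z); pixel columns grow to the right and rows downward; lengths in m; the calibration is good to about 2 mm. A picture is of the moment at which its call begins: read the wrist's pose just before it.
- job_done(): hands the job in; it is judged then, once.
Trained networks look in the newest picture that a camera, given by its name, has taken for a name from the list of things; names that differ only in an ending like _2 or _b are one class to them, and where a whole thing is asked for, a point or a joint stands for the part that bears it (a point fixed in the world has none). Each returns a list of dicts, best first, with "conf" (0 to 1); they miss things now and then, are a little off and sometimes report something else, mostly with a low value. They report only what shows in the picture. A call takes as long as a camera call. They do not tell look-alikes from the thing itself.
- search_frame(query, camera): "location" ([x, y, z] in m, in world coordinates, good to about 4 mm: the middle of the surface that is visible of it).
- tip_of(query, camera): "location" ([x, y, z] in m, in world coordinates, good to about 4 mm: a listed point, or the origin of a listed thing).
The state is a dict: "clock": time; "q": joint angles; "qd": joint speeds; "joint_efforts": joint torques, N m; "ee_pos": TCP position; "ee_rot": TCP orientation; "contact_force": force on the tool from outside, world axes, zero at the start; "moment": the same for the moment, N m; "width": finger opening in m; "grasp_force": force on a finger pad.
Only numpy, scipy, OpenCV 4.12 (cv2) and the standard library are available. Lean on these libraries where they do the work, as an engineer would, in place of code of your own. Each camera call takes 0.05 s, during which the arm holds its last target. There are 200 camera calls.

## Task

Lay the green-banded gas purifier cartridge in the two V-forks of the drooping cradle arm in front of the steel bracket, centred over the forks, and let go of it. Then reach down into the narrow gap behind the bracket, grasp the brass bolt head there between the fingers and square it upright, so that the cradle arm comes level, and finish while still holding the head from turning, touching neither the cartridge nor the cradle arm. Leave the red-banded cartridge and everything else on the bench where it is.

Things in the scene. Friction and masses are not known exactly. Their poses are not given: they have to be found in the camera images.
- green_center (a point): centre of the cartridge to load: steel cylinder 30 mm across, 100 mm long (x = its axis), a 10 mm long, 10 mm thick brass nipple at each end, green band round the middle, about 0.13 kg. It starts level on a grey rest, axis 45 mm above the bench, in two 5 mm thick V-forks 64 mm apart that reach up to its axis; between the forks it is free for 37 mm below the axis.
- red_center (a point): centre of a like cartridge with a red band, on a like rest; stays where it is. Which of the two lies left and which right varies.
- cradle (a point): seat in the cradle arm: where the cartridge's centre lies once seated. x = direction of the seated cartridge, y = away from the bolt, z = up out of the forks. Two 5 mm thick aluminium V-forks stand 32 mm either side of it along x and reach up to it; between them it is free for 42 mm below. It moves with the arm; the forks stand 40 mm and more in front of the bracket.
- cradle_arm: aluminium arm in front of the bracket, fast to the bolt and turning with it. Origin on the bolt's axis in the bracket's middle plane; x along the bolt towards the gap behind, y along the arm, z up when level. In this frame the seat is at (-78, 80, 12) mm.
- bolt_head: brass T-head of the bolt in the gap behind the bracket, turning with the arm about its x; origin at its centre. 16 mm along x (bolt axis), 16 mm along y, 36 mm along z (upright when level). Closing parallel, straight-down fingers along the bracket's y on its two broad sides squares it and lifts the arm level; 40 to 60 N grip is ample. Let go, the loaded arm droops.
- bracket: fixed upright steel plate 130 mm wide (y), 6 mm thick, top 143 mm and bolt axis 115 mm above the bench. Origin on the bench under the plate's middle, x (level) towards the gap. Behind it, from x = 59 to 134 mm, a white box 150 mm wide, 140 mm high. The gap is 56 mm wide, open above and at both ends; the bolt head's centre is at x = 31 mm, y = 0.
- bolt (a joint): angle of bolt and cradle arm: 0 when level, positive as the arm droops; stops at -0.08 and 0.2 rad. Slight friction holds the empty arm where it is; the loaded arm droops to its stop.
- reagent_bottle: amber glass bottle, 70 mm across, 150 mm tall, standing near the back of the bench; origin under its centre; a bystander
- vial_jar: clear glass jar, 50 mm across, 60 mm tall; origin under its centre; a bystander
- wrench: steel wrench, 160 mm long, lying on the bench; a bystander
- screwdriver: yellow-handled screwdriver, 180 mm long, lying on the bench; a bystander
- column_box: flat cardboard box, 160 x 160 x 35 mm; origin under its centre; a bystander
Not all that is in view belongs to the job. Leave any brown or turquoise look-alike of the part that bears green_center alone.

How it is judged:
By the outcome, as a careful person would: the job done as asked, in the order asked, and still so for the second after the job is handed in, while the arm keeps its last pose, push and grip.
It also fails if it takes over 58 s, if anything falls off the work surface, if the arm or the gripper's body presses on something with over 40 N, if the wrist force passes 120 N, or if a joint passes its speed limit or range.

## Working session

There is one attempt and no reset: what is moved stays moved. The work goes in short steps, Python scripts to look and compute and a shell command to move; the robot and the scene stay as the last step left them, time stands still between calls to the robot, and variables do not carry over. Pictures are saved under pics/ and viewed, at most 10 in all, crops included, and the job is handed in when it is done.

```bash
mkdir -p pics; cat > h.py <<'E'
import numpy as np, cv2
from bench import sensors, optics, search_frame, tip_of
np.set_printoptions(precision=4,suppress=True)
def look(name,fn=None):
    s=sensors.state(); f=optics.grab_frame(name)
    if fn: cv2.imwrite('pics/'+fn,f['image'])
    if name=='wrist':
        T=np.eye(4);T[:3,:3]=s['ee_rot'];T[:3,3]=s['ee_pos'];f['M']=T@np.array(f['hand_eye'])
    else: f['M']=np.array(f['cam_to_world'])
    return f
def cloud(f):
    z=f['range_z'];v,u=np.mgrid[:z.shape[0],:z.shape[1]]
    P=np.stack([(u-f['cx'])/f['fx']*z,-(v-f['cy'])/f['fy']*z,-z,np.ones_like(z)],-1)@f['M'].T
    P=P[...,:3]; P[z==0]=np.nan; return P
def totool(p): # world point -> shift in current tool axes
    s=sensors.state(); return np.array(s['ee_rot']).T@(np.array(p)-s['ee_pos'])
E
python3 - <<'E'
from h import *
s=sensors.state();print(s['clock'],np.array(s['ee_pos']),np.array(s['ee_rot']),s['width'])
for c in ['scene','side']:
    f=look(c,c+'0.png'); print(c,f['M'],[k for k in f])
    for n in ['green_center','red_center','cradle','cradle_arm','bolt_head','bracket']:
        print(n,[(np.array(d['location']),round(d['conf'],2)) for d in tip_of(n,c)[:4]])
E
```

```text
0.0 [ 0.1823 -0.5447  0.2473] [[ 0.9484  0.3172 -0.0005]
 [ 0.3172 -0.9484  0.002 ]
 [ 0.0002 -0.0021 -1.    ]] 0.08567431805145358
scene [[ 0.5091 -0.7182  0.4743  1.1428]
 [ 0.8606  0.4172 -0.2919 -0.3932]
 [ 0.0118  0.5568  0.8305  1.1446]
 [ 0.      0.      0.      1.    ]] ['image', 'range_z', 'fx', 'fy', 'cx', 'cy', 'cam_to_world', 'M']
green_center [(array([0.4624, 0.2523, 0.0421]), 0.78), (array([0.6204, 0.1869, 0.0151]), 0.73), (array([0.4664, 0.1171, 0.0156]), 0.68), (array([ 0.383 , -0.4384, -0.0013]), 0.66)]
red_center [(array([ 0.4895, -0.282 ,  0.0477]), 0.9)]
cradle [(array([0.4843, 0.0183, 0.1134]), 0.61)]
cradle_arm [(array([ 0.5802, -0.0351,  0.1152]), 0.68), (array([ 0.5807, -0.0366, -0.0009]), 0.33)]
bolt_head [(array([ 0.6105, -0.027 ,  0.1161]), 0.43)]
bracket [(array([ 0.5808, -0.0333, -0.0034]), 0.84)]
side [[-0.907   0.3158 -0.2787  0.1352]
 [-0.4207 -0.6471  0.6358  0.8384]
 [ 0.0204  0.6939  0.7198  1.087 ]
 [ 0.      0.      0.      1.    ]] ['image', 'range_z', 'fx', 'fy', 'cx', 'cy', 'cam_to_world', 'M']
green_center [(array([0.3204, 0.2729, 0.0142]), 0.84), (array([0.4682, 0.2532, 0.0478]), 0.65), (array([0.4643, 0.117 , 0.0168]), 0.63), (array([0.6196, 0.1875, 0.0192]), 0.63)]
red_center [(array([ 0.489 , -0.2829,  0.0446]), 0.68)]
cradle [(array([0.483 , 0.0244, 0.1171]), 0.62), (array([ 0.5857, -0.0356,  0.0011]), 0.57), (array([ 0.4878, -0.2807,  0.0415]), 0.32), (array([ 0.5844, -0.036 ,  0.1194]), 0.31)]
cradle_arm [(array([ 0.5818, -0.0373,  0.1163]), 0.67)]
bolt_head [(array([ 0.6096, -0.0279,  0.1106]), 0.56)]
bracket []
```

View pics/scene0.png

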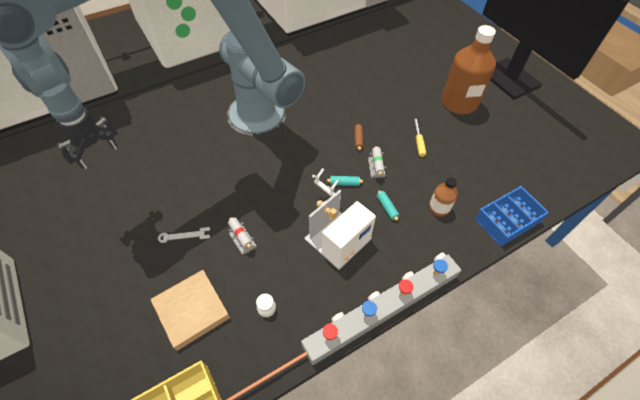

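View pics/side0.png

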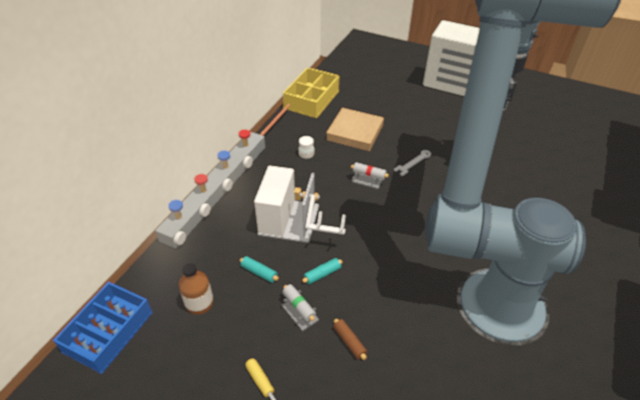

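The scene picture shows green at (378,162) and red at (241,234). The bracket with box is at (340,230), with the forks at (325,185). The turquoise and brown look-alikes lie loose. The side view agrees: green (298,300), red (368,175), forks (335,228). Next I'll get the axes from the depth data.

```bash
python3 - <<'E'
from h import *
for c in ['scene','side']:
    f=look(c);P=cloud(f)
    def near(p,r,z0,z1):
        m=(np.hypot(P[...,0]-p[0],P[...,1]-p[1])<r)&(P[...,2]>z0)&(P[...,2]<z1);return P[m]
    for n,p in [('green',(.465,.253)),('red',(.489,-.282))]:
        Q=near(p,.075,.045,.07);r=cv2.minAreaRect(Q[:,:2].astype(np.float32));U=np.linalg.svd(Q[:,:2]-Q[:,:2].mean(0),full_matrices=False)[2][0]
        print(c,n,len(Q),r,U,np.degrees(np.arctan2(U[1],U[0]))%180,Q[:,2].max())
    Q=near((.66,-.01),.14,.132,.15);r=cv2.minAreaRect(Q[:,:2].astype(np.float32));print('box',len(Q),r)
E
```

```text
scene green 215 ((0.46699148416519165, 0.2520871162414551), (0.03790219500660896, 0.11957558244466782), 56.373077392578125) [ 0.8878 -0.4602] 152.60091228272313 0.06590089660477116
scene red 310 ((0.4877631962299347, -0.2861718237400055), (0.12033888697624207, 0.038821667432785034), 4.657083034515381) [0.997 0.078] 4.474772854569218 0.0646673364722079
box 1352 ((0.6436551213264465, -0.01796041429042816), (0.13987454771995544, 0.15090307593345642), 14.996879577636719)
side green 485 ((0.46564826369285583, 0.25186631083488464), (0.04694827273488045, 0.1216193288564682), 60.92600631713867) [-0.892   0.4521] 153.11942753429562 0.0655959912936821
side red 274 ((0.48599791526794434, -0.27613556385040283), (0.11937921494245529, 0.03952215611934662), 3.829448699951172) [-0.9958 -0.0913] 5.2411004255101545 0.06478575642800233
box 1172 ((0.6428059339523315, -0.016389459371566772), (0.13869594037532806, 0.15423759818077087), 14.447725296020508)
```

```bash
cat >> h.py <<'E'
def row(p,yaw):
    "row to reach world p, tool straight down, tool x at yaw deg"
    from scipy.spatial.transform import Rotation as R
    s=sensors.state();A=np.array(s['ee_rot']);c,n=np.cos(np.radians(yaw)),np.sin(np.radians(yaw))
    B=np.array([[c,n,0],[n,-c,0],[0,0,-1.]])
    return np.r_[A.T@(np.array(p)-s['ee_pos']),R.from_matrix(A.T@B).as_rotvec()].round(4).tolist()
E
python3 - <<'E'
from h import *
for p,y in [((.42,-.28,.25),70),((.45,-.05,.25),100),((.465,.252,.22),152.8)]:print(row(p,y))
print(np.array(optics.grab_frame('wrist')['hand_eye']))
E
```

```text
[0.3095, -0.1763, -0.0017, 0.0001, 0.0001, -0.8989]
[0.4109, -0.3849, -0.0017, 0.0001, 0.0001, -1.4225]
[0.5209, -0.6665, 0.0283, 0.0001, 0.0002, -2.344]
[[-0.0002  0.9526  0.3041  0.0778]
 [ 1.      0.0003 -0.0004  0.0002]
 [-0.0005  0.3041 -0.9526 -0.1254]
 [ 0.      0.      0.      1.    ]]
```

```bash
python3 -m crank '[[0.31,-0.176,0,0,0,-0.9],[0.31,-0.176,0,0,0,-0.9],[0.31,-0.176,0,0,0,-0.9],[0.31,-0.176,0,0,0,-0.9],[0.31,-0.176,0,0,0,-0.9],[0.31,-0.176,0,0,0,-0.9],[0.41,-0.385,0,0,0,-1.42],[0.41,-0.385,0,0,0,-1.42],[0.41,-0.385,0,0,0,-1.42],[0.41,-0.385,0,0,0,-1.42],[0.41,-0.385,0,0,0,-1.42],[0.41,-0.385,0,0,0,-1.42]]' 1 40
python3 - <<'E'
from h import *
print(row((.465,.252,.17),152.8))
E
```

```text
clock: 2.05
ee_pos: [0.4493, -0.0471, 0.2486]
ee_rot: [[-0.174, 0.985, 0.001], [0.985, 0.174, 0.001], [0.0, 0.001, -1.0]]
contact_force: [-0.3, -1.1, 0.8]
width: 0.0856
grasp_force: 0.0
[0.2918, 0.0674, 0.0788, 0.0009, -0.0001, -0.9213]
```

```bash
python3 -m crank '[[0.292,0.067,0.078,0,0,-0.92],[0.292,0.067,0.078,0,0,-0.92],[0.292,0.067,0.078,0,0,-0.92],[0.292,0.067,0.078,0,0,-0.92],[0.292,0.067,0.078,0,0,-0.92],[0.292,0.067,0.078,0,0,-0.92],[0.292,0.067,0.078,0,0,-0.92],[0.292,0.067,0.078,0,0,-0.92],[0.292,0.067,0.078,0,0,-0.92]]'
python3 - <<'E'
from h import *
f=look('wrist','w1.png');P=cloud(f)
print([(np.array(d['location']),d['conf']) for d in tip_of('green_center','wrist')])
m=(np.hypot(P[...,0]-.465,P[...,1]-.252)<.08)&(P[...,2]>.05)&(P[...,2]<.07);Q=P[m]
U=np.linalg.svd(Q[:,:2]-Q[:,:2].mean(0),full_matrices=False)[2][0]
print(len(Q),cv2.minAreaRect(Q[:,:2].astype(np.float32)),np.degrees(np.arctan2(U[1],U[0]))%180,Q[:,2].max())
H=cv2.cvtColor(f['image'],cv2.COLOR_BGR2HSV);g=(H[...,0]>40)&(H[...,0]<90)&(H[...,1]>90)&(P[...,2]>.045);print('band',g.sum(),np.nanmean(P[g],0))
E
```

```text
clock: 2.95
ee_pos: [0.4652, 0.2481, 0.1705]
ee_rot: [[-0.887, 0.462, 0.0], [0.462, 0.887, -0.001], [-0.0, -0.001, -1.0]]
contact_force: [0.2, 0.3, 0.9]
width: 0.0852
grasp_force: 0.0
[(array([0.4657, 0.1147, 0.0169]), 0.76), (array([0.4644, 0.251 , 0.0431]), 0.65), (array([0.6232, 0.1841, 0.0148]), 0.55)]
5133 ((0.46512752771377563, 0.2497023642063141), (0.028956232592463493, 0.11831130087375641), 63.38010025024414) 152.5026290312335 0.061894498368885886
band 934 [0.4652 0.2497 0.0589]
```

View pics/w1.png

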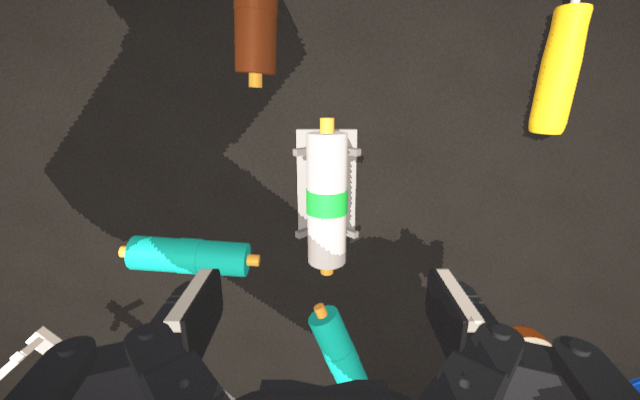

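The wrist view shows the green-banded cartridge centred at (327,203), with rest forks at rows 152 and 235. The turquoise and brown look-alikes are clear of the fingers' path. Cloud and band agree on (0.465, 0.250).

```bash
python3 - <<'E'
from h import *
print(row((.4652,.2498,.09),152.6),row((.4652,.2498,.043),152.6))
E
```

```text
[0.0014, 0.0018, 0.0809, 0.0001, 0.0007, -0.0034] [0.0014, 0.0018, 0.1279, 0.0001, 0.0007, -0.0034]
```

```bash
python3 -m crank '[[0.001,0.001,0.04,0,0,0],[0.001,0.001,0.08,0,0,0],[0.001,0.001,0.08,0,0,0],[0.001,0.001,0.104,0,0,0],[0.001,0.001,0.127,0,0,0],[0.001,0.001,0.127,0,0,0],[0.001,0.001,0.127,0,0,0]]' 0.4 40
python3 -c "
from h import *
print(totool((.4652,.2498,.043)))"
python3 -m crank '[[0,0,0,0,0,0],[0,0,0,0,0,0],[0,0,0,0,0,0],[0,0,0,0,0,0],[0,0,0,0,0,0],[0,0,0,0,0,0]]' -1 40
```

```text
clock: 3.75
ee_pos: [0.4655, 0.2499, 0.0449]
ee_rot: [[-0.887, 0.462, 0.001], [0.462, 0.887, 0.0], [-0.001, 0.001, -1.0]]
contact_force: [-0.3, -0.8, -0.2]
width: 0.0598
grasp_force: 0.0
[ 0.0002 -0.0002  0.0019]
clock: 4.35
ee_pos: [0.4658, 0.2501, 0.0451]
ee_rot: [[-0.887, 0.461, 0.003], [0.461, 0.887, -0.001], [-0.003, 0.001, -1.0]]
contact_force: [-1.2, -2.6, 7.2]
width: 0.0288
grasp_force: 38.9
```

```bash
python3 -m crank '[[0,0,-0.03,0,0,0],[0,0,-0.06,0,0,0],[0,0,-0.11,0,0,0],[0,0,-0.16,0,0,0],[0,0,-0.185,0,0,0],[0,0,-0.185,0,0,0]]' 
python3 -c "
from h import *
s=sensors.state();print(s['width'],s['grasp_force'],row((.47,.11,.23),194.8))"
```

```text
clock: 4.95
ee_pos: [0.4675, 0.2515, 0.2338]
ee_rot: [[-0.888, 0.461, 0.009], [0.461, 0.888, 0.004], [-0.007, 0.008, -1.0]]
contact_force: [0.5, 0.5, -0.2]
width: 0.0286
grasp_force: 39.9
0.028639711128463318 39.894720911979675 [-0.0674, -0.1245, 0.0033, 0.0047, 0.0091, -0.7369]
```

```bash
python3 -m crank '[[-0.067,-0.124,0.003,0,0,-0.735],[-0.067,-0.124,0.003,0,0,-0.735],[-0.067,-0.124,0.003,0,0,-0.735],[-0.067,-0.124,0.003,0,0,-0.735],[-0.067,-0.124,0.003,0,0,-0.735],[-0.067,-0.124,0.003,0,0,-0.735],[-0.067,-0.124,0.003,0,0,-0.735]]' 
python3 - <<'E'
from h import *
for c in ['wrist','scene','side']:
    f=look(c,c+'2.png');P=cloud(f)
    for n in ['cradle','bolt_head','bracket','cradle_arm']:
        print(c,n,[(np.array(d['location']),round(d['conf'],2)) for d in tip_of(n,c)[:3]])
    np.save('P_'+c+'.npy',P)
    # bracket frame
    o=np.array([.5799,-.0339,0]);t=np.radians(14.8);R=np.array([[np.cos(t),-np.sin(t),0],[np.sin(t),np.cos(t),0],[0,0,1]])
    Q=(P-o)@R
    m=(Q[...,0]>-.13)&(Q[...,0]<-.03)&(abs(Q[...,1]-.08)<.03)&(Q[...,2]>.085)&(Q[...,2]<.135)
    q=Q[m];print(len(q))
    for a in np.arange(-.125,-.03,.005):
        k=q[(q[:,0]>=a)&(q[:,0]<a+.005)]
        if len(k)>3: print(round(a,3),len(k),k.min(0),k.max(0))
E
```

```text
clock: 5.65
ee_pos: [0.4662, 0.1091, 0.2243]
ee_rot: [[-0.968, -0.253, -0.002], [-0.253, 0.968, -0.0], [0.002, 0.0, -1.0]]
contact_force: [-0.2, 0.2, -0.5]
width: 0.0289
grasp_force: 40.1
wrist cradle [(array([0.489 , 0.02  , 0.1193]), 0.85)]
wrist bolt_head [(array([ 0.6102, -0.0264,  0.1181]), 0.71)]
wrist bracket [(array([ 0.5811, -0.0368, -0.0005]), 0.61), (array([ 0.6116, -0.0242,  0.1224]), 0.55)]
wrist cradle_arm [(array([ 0.5826, -0.0329,  0.1159]), 0.63)]
1381
-0.115 307 [-0.1118  0.0545  0.085 ] [-0.11    0.1036  0.1202]
-0.11 368 [-0.11    0.0539  0.0954] [-0.1064  0.1034  0.1213]
-0.05 498 [-0.0483  0.0544  0.0855] [-0.045   0.1032  0.1205]
-0.045 208 [-0.045   0.0544  0.0869] [-0.0422  0.1033  0.1206]
scene cradle []
scene bolt_head [(array([ 0.6121, -0.0296,  0.1144]), 0.43)]
scene bracket [(array([ 0.5808, -0.0367, -0.0056]), 0.62)]
scene cradle_arm [(array([ 0.5805, -0.0351,  0.1162]), 0.71)]
73
-0.115 4 [-0.1122  0.0824  0.1013] [-0.1102  0.1022  0.1132]
-0.11 28 [-0.11    0.0572  0.0875] [-0.1054  0.1006  0.1195]
-0.05 12 [-0.0496  0.0569  0.086 ] [-0.0459  0.1018  0.1185]
-0.045 27 [-0.0447  0.0567  0.0858] [-0.0406  0.1054  0.1177]
side cradle [(array([0.4818, 0.0239, 0.115 ]), 0.5), (array([0.712 , 0.3337, 0.0005]), 0.34)]
side bolt_head [(array([ 0.6109, -0.0295,  0.11  ]), 0.53)]
side bracket [(array([ 0.582 , -0.0336,  0.0036]), 0.91)]
side cradle_arm [(array([ 0.5826, -0.0408,  0.1193]), 0.75)]
17
-0.115 8 [-0.1125  0.0725  0.0851] [-0.1102  0.1016  0.1149]
-0.11 6 [-0.1098  0.079   0.1013] [-0.1074  0.1039  0.1137]
```

View pics/wrist2.png

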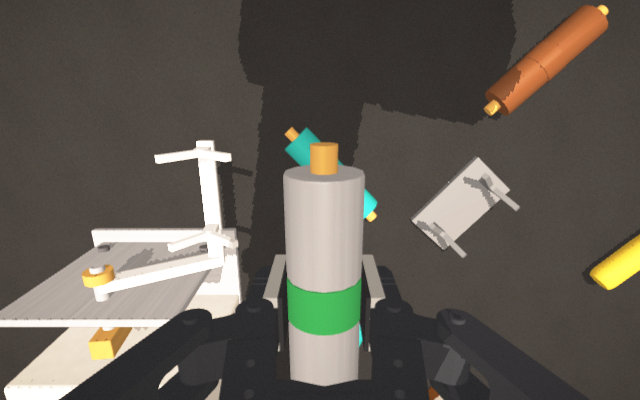

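The wrist view shows the held cartridge centred at (323,275), the two forks at (195,155) and (205,238), and the brass head at (108,341) behind the bracket. I'll get the seat from the fork tips.

```bash
python3 - <<'E'
from h import *
P=np.load('P_wrist.npy').reshape(-1,3)
o=np.array([.5799,-.0339,0]);t=np.radians(14.8);R=np.array([[np.cos(t),-np.sin(t),0],[np.sin(t),np.cos(t),0],[0,0,1]])
Q=(P-o)@R
for x0,x1 in [(-.113,-.105),(-.05,-.041)]:
    m=(Q[:,0]>x0)&(Q[:,0]<x1)&(abs(Q[:,1]-.08)<.03)&(Q[:,2]>.075)&(Q[:,2]<.135);q=Q[m]
    for a in np.arange(.052,.106,.004):
        k=q[(q[:,1]>=a)&(q[:,1]<a+.004)]
        if len(k)>2: print(round(a+.002,4),len(k),k[:,2].max().round(4),k[:,0].mean().round(4))
# head
m=(Q[:,0]>.015)&(Q[:,0]<.05)&(abs(Q[:,1])<.03)&(Q[:,2]>.1)&(Q[:,2]<.14);q=Q[m];print('head',len(q),q.min(0),q.max(0),q.mean(0))
# bracket top, yaw check
m=(abs(Q[:,0])<.012)&(abs(Q[:,1])<.08)&(Q[:,2]>.138)&(Q[:,2]<.15);q=Q[m];print('plate',len(q),q.min(0),q.max(0),np.degrees(np.polyfit(q[:,1],q[:,0],1)))
# held cartridge in tool frame
s=sensors.state();T=(P-s['ee_pos'])@np.array(s['ee_rot']);m=(np.hypot(T[:,0],T[:,1])<.08)&(abs(T[:,1])<.016)&(T[:,2]>-.025)&(T[:,2]<.02);q=T[m]
print('cart',len(q),q.min(0),q.max(0)); 
for a in np.arange(-.06,.075,.01):
    k=q[abs(q[:,0]-a)<.005]
    if len(k)>5: print(round(a,3),len(k),k[:,1].min(),k[:,1].max(),k[:,2].min())
E
```

```text
0.054 14 0.1184 -0.1095
0.058 58 0.1213 -0.1095
0.062 82 0.1187 -0.1095
0.066 75 0.1131 -0.1096
0.07 88 0.1087 -0.11
0.074 95 0.104 -0.1101
0.078 72 0.0992 -0.1103
0.082 42 0.1028 -0.1098
0.086 40 0.1056 -0.1097
0.09 37 0.1084 -0.1096
0.094 41 0.112 -0.1098
0.098 42 0.1155 -0.1096
0.102 51 0.1156 -0.1094
0.054 13 0.1183 -0.0454
0.058 62 0.1206 -0.046
0.062 77 0.119 -0.046
0.066 73 0.1143 -0.0459
0.07 101 0.1087 -0.0464
0.074 118 0.1029 -0.0468
0.078 95 0.0991 -0.0467
0.082 56 0.1023 -0.0462
0.086 40 0.1062 -0.0462
0.09 47 0.1084 -0.046
0.094 42 0.1118 -0.0462
0.098 43 0.1151 -0.0462
0.102 45 0.1156 -0.0456
head 1008 [ 0.0197 -0.0094  0.1001] [0.04   0.009  0.1348] [0.0293 0.0022 0.1259]
plate 1846 [-0.0034 -0.0599  0.138 ] [0.0045 0.0616 0.1449] [-0.2763 -0.0349]
cart 18107 [-0.0399 -0.016  -0.025 ] [0.0613 0.016  0.0141]
-0.04 53 -0.015059294376369802 0.013975704795515001 -0.007063046937407883
-0.03 1064 -0.015131474331223877 0.014170525875450172 -0.014614347308238497
-0.02 1441 -0.015054207615569366 0.014019289901122325 -0.014908647695765503
-0.01 1682 -0.015983158545912052 0.015909162449327538 -0.024568965366136113
0.0 2143 -0.015983729842320767 0.015686153952072557 -0.024955799436529227
0.01 2494 -0.01599381186629301 0.01599879365432674 -0.024919495117124595
0.02 1893 -0.015210397041281699 0.014156350896604932 -0.015037757793698182
0.03 2023 -0.015150359903441213 0.014166004287397406 -0.015213121438148647
0.04 2200 -0.01522803858275276 0.014255152007181993 -0.015355833687626722
0.05 2542 -0.015037520293480561 0.014080142496546686 -0.016078285022586118
0.06 572 -0.0052670699635776015 0.0044018605576469074 -0.0051695883638893485
```

```bash
cat >> h.py <<'E'
O=np.array([.5799,-.0339,0]);t_=np.radians(14.8);RB=np.array([[np.cos(t_),-np.sin(t_),0],[np.sin(t_),np.cos(t_),0],[0,0,1]])
br=lambda p:O+RB@np.array(p)   # bracket frame -> world
E
python3 - <<'E'
from h import *
print(row(br((-.0765,.081,.165)),194.8),row(br((-.0765,.081,.13)),194.8))
E
```

```text
[0.0038, -0.0864, 0.0603, -0.0001, 0.0, -0.0021] [0.0038, -0.0864, 0.0953, -0.0001, 0.0, -0.0021]
```

```bash
python3 -m crank '[[0.002,-0.04,0.01,0,0,0],[0.004,-0.07,0.03,0,0,-0.002],[0.004,-0.086,0.06,0,0,-0.002],[0.004,-0.086,0.06,0,0,-0.002],[0.004,-0.086,0.06,0,0,-0.002],[0.004,-0.086,0.06,0,0,-0.002]]' 
python3 - <<'E'
from h import *
print(row(br((-.0765,.081,.125)),194.8))
P=cloud(look('wrist','w3.png')); Q=(P-O)@RB
s=sensors.state();T=(P-s['ee_pos'])@np.array(s['ee_rot'])
m=(abs(T[...,1])<.016)&(abs(T[...,2]-0)<.02)&(abs(T[...,0]-.04)<.01)
print('cart y (bracket)',np.median(Q[m],0),np.nanmin(Q[m],0),np.nanmax(Q[m],0))
m=(Q[...,0]>-.115)&(Q[...,0]<-.104)&(abs(Q[...,1]-.08)<.03)&(Q[...,2]>.09)&(Q[...,2]<.13);q=Q[m];print(len(q),q.min(0),q.max(0))
E
```

```text
clock: 7.0
ee_pos: [0.4856, 0.0258, 0.1665]
ee_rot: [[-0.967, -0.256, 0.002], [-0.256, 0.967, 0.0], [-0.002, -0.0, -1.0]]
contact_force: [0.1, 0.6, -1.0]
width: 0.0286
grasp_force: 40.2
[0.0006, -0.0008, 0.0415, -0.0002, 0.0016, 0.0007]
cart y (bracket) [-0.1162  0.0813  0.1792] [-0.1257  0.0668  0.1676] [-0.1057  0.0961  0.1823]
153 [-0.1121  0.0543  0.1101] [-0.1065  0.1034  0.1208]
```

View pics/w3.png

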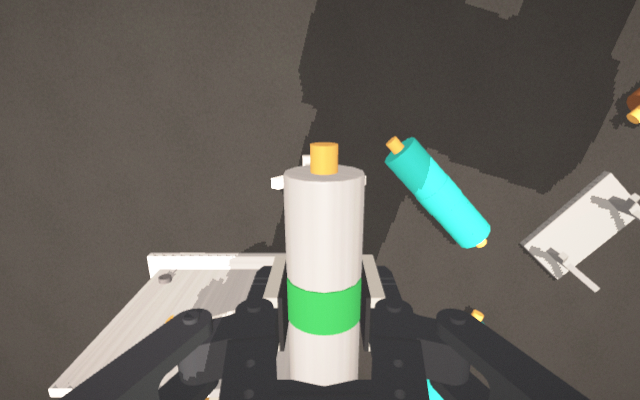

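The cartridge hangs centred over the front fork, whose tips show at (275,183) and (365,181). I'll lower it into the V.

```bash
python3 -m crank '[[0,-0.001,0.02,0,0.001,0],[0,-0.001,0.035,0,0.001,0],[0,-0.001,0.043,0,0.001,0],[0,-0.001,0.047,0,0.001,0],[0,-0.001,0.047,0,0.001,0]]'
python3 -m crank '[[0,0,0.002,0,0,0],[0,0,0.004,0,0,0],[0,0,0.004,0,0,0]]'
```

```text
clock: 7.55
ee_pos: [0.4853, 0.0246, 0.1185]
ee_rot: [[-0.967, -0.256, -0.001], [-0.256, 0.967, -0.0], [0.001, -0.0, -1.0]]
contact_force: [0.1, 0.4, -1.6]
width: 0.0289
grasp_force: 40.2
clock: 7.85
ee_pos: [0.4857, 0.0241, 0.1145]
ee_rot: [[-0.967, -0.255, -0.0], [-0.255, 0.967, -0.001], [0.0, -0.0, -1.0]]
contact_force: [0.0, 0.1, -0.6]
width: 0.0286
grasp_force: 40.2
```

```bash
python3 -m crank '[[0,0,0.0015,0,0,0],[0,0,0.003,0,0,0],[0,0,0.003,0,0,0]]'
python3 -m crank '[[0,0,0.001,0,0,0],[0,0,0.002,0,0,0],[0,0,0.002,0,0,0]]'
```

```text
clock: 8.15
ee_pos: [0.4856, 0.024, 0.1114]
ee_rot: [[-0.967, -0.255, -0.0], [-0.255, 0.967, -0.001], [0.0, -0.001, -1.0]]
contact_force: [1.4, -0.5, 0.0]
width: 0.0287
grasp_force: 40.5
clock: 8.45
ee_pos: [0.4858, 0.0239, 0.1108]
ee_rot: [[-0.967, -0.255, 0.001], [-0.255, 0.967, -0.001], [-0.0, -0.001, -1.0]]
contact_force: [-2.2, -2.1, 9.9]
width: 0.0285
grasp_force: 41.6
```

```bash
python3 -m crank '[[0,0,-0.001,0,0,0],[0,0,-0.001,0,0,0]]'
python3 -m crank '[[0,0,0,0,0,0],[0,0,0,0,0,0],[0,0,0,0,0,0],[0,0,0,0,0,0]]' 0.1 40
python3 -m crank '[[0,0,-0.01,0,0,0],[0,0,-0.03,0,0,0],[0,0,-0.07,0,0,0],[0,0,-0.11,0,0,0],[0,0,-0.13,0,0,0],[0,0,-0.13,0,0,0]]'
python3 - <<'E'
from h import *
f=look('wrist','w4.png');P=cloud(f);Q=(P-O)@RB
m=(Q[...,0]>-.145)&(Q[...,0]<-.01)&(abs(Q[...,1]-.08)<.03)&(Q[...,2]>.113)&(Q[...,2]<.15);q=Q[m];print(len(q),q.min(0),q.max(0))
for a in np.arange(-.14,-.01,.01):
    k=q[abs(q[:,0]-a)<.005]
    if len(k)>5: print(round(a,3),len(k),k[:,1].min(),k[:,1].max(),k[:,2].max())
m=(Q[...,0]>.015)&(Q[...,0]<.05)&(abs(Q[...,1])<.03)&(Q[...,2]>.127)&(Q[...,2]<.14);q=Q[m];print('head',len(q),q.min(0),q.max(0),q.mean(0))
H=cv2.cvtColor(f['image'],cv2.COLOR_BGR2HSV);g=(H[...,0]>45)&(H[...,0]<80)&(H[...,1]>90)&(P[...,2]>.1);print('band',Q[g].min(0),Q[g].max(0))
print(np.array(tip_of('bolt_head','wrist')[0]['location']),br((.031,0,.115)))
E
```

```text
clock: 8.65
ee_pos: [0.4857, 0.0239, 0.111]
ee_rot: [[-0.967, -0.255, 0.0], [-0.255, 0.967, -0.001], [-0.0, -0.001, -1.0]]
contact_force: [-0.8, -1.7, 7.2]
width: 0.0288
grasp_force: 40.9
clock: 9.05
ee_pos: [0.4849, 0.0244, 0.1099]
ee_rot: [[-0.967, -0.255, -0.002], [-0.255, 0.967, -0.0], [0.002, 0.0, -1.0]]
contact_force: [-0.5, 0.4, -0.5]
width: 0.0472
grasp_force: 0.0
clock: 9.65
ee_pos: [0.4877, 0.0241, 0.2445]
ee_rot: [[-0.967, -0.255, 0.007], [-0.255, 0.967, -0.001], [-0.006, -0.003, -1.0]]
contact_force: [0.4, 0.4, -0.2]
width: 0.0467
grasp_force: 0.0
5413 [-0.1365  0.0545  0.113 ] [-0.0163  0.0942  0.1276]
-0.14 32 0.07493981016643417 0.08340241426376932 0.1166576767678556
-0.13 287 0.0648972362591152 0.09340876173509222 0.12628535673000296
-0.12 589 0.06469067662182516 0.0935961405625339 0.1273808092663107
-0.11 604 0.05446135792261017 0.09365221577223541 0.12678040634945317
-0.1 547 0.06439856301666878 0.0931519816592174 0.12730102948867988
-0.09 538 0.06418163031604965 0.09417649195467735 0.12725192485178516
-0.08 523 0.06402082188242203 0.09415907926618304 0.12753000822414767
-0.07 483 0.06390021432971718 0.09361011163292278 0.12755153069304795
-0.06 475 0.06442110964484235 0.0930779039318894 0.12675489300265266
-0.05 463 0.05556375114578917 0.0932473057168682 0.12676672217958687
-0.04 459 0.05475052589158138 0.0934433558237257 0.1273139140002096
-0.03 350 0.0648024541116382 0.09351378388884503 0.1268324435010641
-0.02 63 0.07511243223522535 0.08322026547778452 0.11683800469837713Traceback (most recent call last):
  File "<stdin>", line 7, in <module>
    return umr_minimum(a, axis, None, out, keepdims, initial, where)
ValueError: zero-size array to reduction operation minimum which has no identity
```

View pics/w4.png

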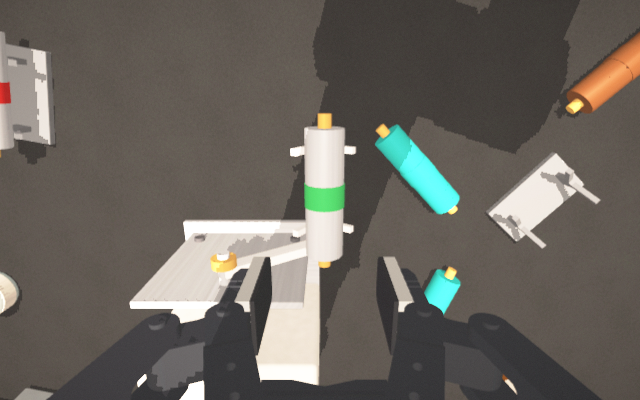

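The green cartridge lies level and centred across both forks, with the band at (324,196) and the forks at rows 151 and 229. Its old rest stands empty at (545,197). Now over to the bolt head.

```bash
python3 - <<'E'
from h import *
print(row(br((.031,0,.235)),194.8))
E
```

```text
[-0.1063, -0.08, 0.0078, -0.0014, 0.0031, -0.0001]
```

```bash
python3 -m crank '[[-0.05,-0.035,0.004,0,0,0],[-0.09,-0.065,0.006,0,0.002,0],[-0.106,-0.08,0.006,-0.001,0.003,0],[-0.106,-0.08,0.006,-0.001,0.003,0],[-0.106,-0.08,0.006,-0.001,0.003,0],[-0.106,-0.08,0.006,-0.001,0.003,0]]'
python3 - <<'E'
from h import *
f=look('wrist','w5.png');P=cloud(f);Q=(P-O)@RB
m=(Q[...,0]>.012)&(Q[...,0]<.05)&(abs(Q[...,1])<.03)&(Q[...,2]>.105)&(Q[...,2]<.14);q=Q[m];print('head',len(q),q.min(0),q.max(0))
for a in np.arange(.016,.046,.004):
    k=q[abs(q[:,0]-a)<.002]
    if len(k)>5: print(round(a,3),len(k),k[:,1].min(),k[:,1].max(),k[:,2].max())
m=(abs(Q[...,0])<.012)&(abs(Q[...,1])<.08)&(Q[...,2]>.138)&(Q[...,2]<.15);q=Q[m];print('plate',len(q),q.min(0),q.max(0))
m=(Q[...,0]>.05)&(abs(Q[...,1])<.09)&(Q[...,2]>.132)&(Q[...,2]<.15);q=Q[m];print('box',len(q),q.min(0))
print([(np.array(d['location']),d['conf']) for d in tip_of('bolt_head','wrist')[:2]],br((.031,0,.115)))
print(row(br((.031,0,.18)),194.8))
E
```

```text
clock: 10.3
ee_pos: [0.6069, -0.0255, 0.2334]
ee_rot: [[-0.967, -0.256, -0.007], [-0.256, 0.967, 0.0], [0.006, 0.002, -1.0]]
contact_force: [-0.3, -0.3, -0.5]
width: 0.0469
grasp_force: 0.0
head 1045 [ 0.012  -0.0115  0.1053] [0.0398 0.009  0.1351]
0.016 85 -0.009978570121939773 0.007076638978127545 0.1249658373464913
0.02 77 -0.0065622348760393644 0.002786678292547191 0.12110527070896612
0.024 295 -0.011330822793873504 0.00884955436312726 0.13511303919834772
0.028 162 -0.011316336039382133 0.008850579580268074 0.1349334820754217
0.032 153 -0.011376437053271364 0.008906845589669456 0.13510422433158215
0.036 158 -0.011512208994380336 0.00892972522916812 0.1344584287752982
0.04 49 -0.011485129154221417 0.008968102411339019 0.1345722177862429
plate 2233 [-0.0026 -0.0667  0.138 ] [0.0039 0.0631 0.1453]
box 11930 [ 0.0591 -0.077   0.132 ]
[(array([ 0.6108, -0.0235,  0.1203]), 0.62), (array([0.7107, 0.3375, 0.0004]), 0.38)] [ 0.6099 -0.026   0.115 ]
[-0.0028, -0.0014, 0.0542, 0.0013, -0.0048, 0.0006]
```

View pics/w5.png

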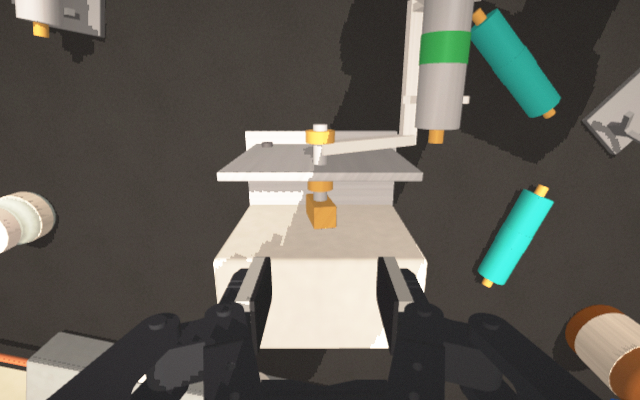

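The head shows at (321,212), between the plate (row 177) and the box edge, and the jaws straddle its column. The cartridge is undisturbed in the forks.

```bash
python3 -m crank '[[-0.003,-0.002,0.03,0.001,-0.005,0],[-0.003,-0.002,0.054,0.001,-0.005,0],[-0.003,-0.002,0.054,0.001,-0.005,0],[-0.003,-0.002,0.054,0.001,-0.005,0]]'
python3 - <<'E'
from h import *
print(row(br((.031,-.001,.113)),194.8))
E
```

```text
clock: 10.8
ee_pos: [0.6106, -0.0267, 0.1807]
ee_rot: [[-0.967, -0.256, 0.0], [-0.256, 0.967, 0.0], [-0.0, 0.0, -1.0]]
contact_force: [0.1, 0.2, 0.0]
width: 0.0468
grasp_force: 0.0
[0.0005, -0.0002, 0.0677, 0.0003, 0.0002, 0.0004]
```

```bash
python3 -m crank '[[0,0,0.02,0,0,0],[0,0,0.035,0,0,0],[0,0,0.05,0,0,0],[0,0,0.062,0,0,0],[0,0,0.067,0,0,0],[0,0,0.067,0,0,0]]'
python3 -m crank '[[0,0,0,0,0,0],[0,0,0,0,0,0],[0,0,0,0,0,0],[0,0,0,0,0,0],[0,0,0,0,0,0],[0,0,0,0,0,0],[0,0,0,0,0,0],[0,0,0,0,0,0]]' -1 50
python3 - <<'E'
from h import *
s=sensors.state();print(s['contact_force'],s['moment'],s['ee_rot'])
f=look('wrist','w6.png');P=cloud(f);Q=(P-O)@RB
m=(Q[...,0]>-.145)&(Q[...,0]<-.01)&(abs(Q[...,1]-.08)<.03)&(Q[...,2]>.11)&(Q[...,2]<.16);q=Q[m];print(len(q),q.min(0),q.max(0))
E
```

```text
clock: 11.4
ee_pos: [0.6114, -0.0271, 0.1133]
ee_rot: [[-0.967, -0.255, 0.001], [-0.255, 0.967, 0.0], [-0.001, 0.0, -1.0]]
contact_force: [-0.4, -0.5, 0.5]
width: 0.0469
grasp_force: 0.0
clock: 12.2
ee_pos: [0.6121, -0.0266, 0.1143]
ee_rot: [[-0.967, -0.256, 0.003], [-0.256, 0.967, 0.001], [-0.003, 0.0, -1.0]]
contact_force: [-1.8, 3.7, 6.2]
width: 0.0156
grasp_force: 50.2
[-1.785   3.7314  6.2169] [ 0.4891  0.3038 -0.0004] [[-0.9667 -0.2558  0.0027]
 [-0.2558  0.9667  0.001 ]
 [-0.0029  0.0002 -1.    ]]
18279 [-0.071   0.0534  0.1163] [-0.0165  0.0888  0.1432]
```

View pics/w6.png

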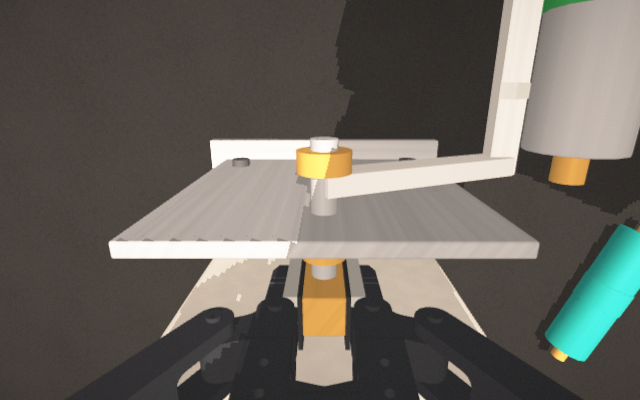

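The jaws hold the head square at (323,300), width 15.6 mm at 50 N. The cartridge top has risen 16 mm to about 142 mm, which is the level height. I'll let it settle and check once from the scene and side cameras.

```bash
python3 -m crank '[[0,0,0,0,0,0],[0,0,0,0,0,0],[0,0,0,0,0,0],[0,0,0,0,0,0],[0,0,0,0,0,0]]'
python3 - <<'E'
from h import *
for c in ['scene','side','wrist']:
    f=look(c,c+'7.png');P=cloud(f);Q=(P-O)@RB
    m=(Q[...,0]>-.145)&(Q[...,0]<-.012)&(abs(Q[...,1]-.08)<.035)&(Q[...,2]>.1)&(Q[...,2]<.16);q=Q[m];print(c,len(q),q.min(0),q.max(0))
    for l,h in [(.052,.062),(.065,.095),(.098,.11)]:
        k=q[(q[:,1]>l)&(q[:,1]<h)]
        if len(k): print(l,len(k),np.sort(k[:,2])[-4:])
    print([(np.array(d['location'])) for d in tip_of('green_center',c)[:3]],[(np.array(d['location'])) for d in tip_of('cradle',c)[:1]],br((-.078,.08,.127)))
E
```

```text
clock: 12.75
ee_pos: [0.6121, -0.0267, 0.1143]
ee_rot: [[-0.967, -0.256, 0.003], [-0.256, 0.967, 0.001], [-0.003, 0.0, -1.0]]
contact_force: [-1.5, 4.1, 6.3]
width: 0.0154
grasp_force: 50.2
scene 100 [-0.1379  0.0564  0.1106] [-0.0845  0.0903  0.1432]
0.052 4 [0.1198 0.1232 0.1237 0.1242]
0.065 92 [0.1419 0.1423 0.1429 0.1432]
[array([0.6209, 0.1883, 0.0176]), array([0.3146, 0.2713, 0.0146]), array([0.4654, 0.1173, 0.0177])] [array([ 0.4905, -0.2814,  0.0479])] [0.4841 0.0235 0.127 ]
side 473 [-0.1371  0.0461  0.1009] [-0.0134  0.1039  0.1476]
0.052 4 [0.1064 0.1215 0.1249 0.1277]
0.065 432 [0.1448 0.1449 0.1462 0.1476]
0.098 7 [0.1247 0.1252 0.1262 0.1293]
[array([0.3215, 0.2717, 0.0172]), array([0.6232, 0.1863, 0.0171]), array([0.4645, 0.1172, 0.0167])] [array([ 0.4878, -0.2833,  0.0419])] [0.4841 0.0235 0.127 ]
wrist 18449 [-0.0709  0.045   0.1   ] [-0.012   0.0883  0.1428]
0.052 407 [0.1272 0.1273 0.1276 0.1279]
0.065 14229 [0.1426 0.1427 0.1428 0.1428]
[array([0.6207, 0.183 , 0.0171])] [] [0.4841 0.0235 0.127 ]
```

View pics/side7.png

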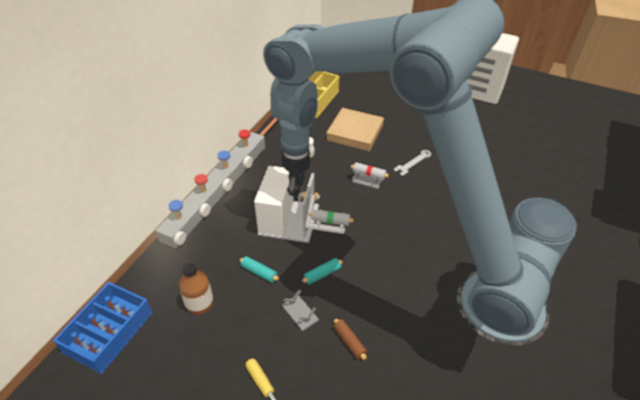

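The side view shows the cartridge in the level cradle at (332,217) and the gripper on the head at (297,190). Red (369,173) and the bystanders have not moved, and the fork tips are at 0.125–0.128 m, so the arm is level.

```bash
python3 -c "
from bench import job_done
print(job_done())"
```

```text
the job is handed in; nothing more can be done
None
```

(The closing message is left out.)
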